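# Find the turntable's hidden index notch by feel and lock it

## Task

Lock the sample turntable at its index position. Its notch is hidden: turn the knob slowly clockwise (seen from above) until you feel the spring detent drop in, where the turning torque dips and then climbs, stop there without running on to the end stop, then gently push the button on top of the knob fully down so that the bolt goes into the notch. Do not lean hard on the button if it is blocked, and leave the bottles and the conical tube where they stand.

Things in the scene. Friction and masses are not known exactly. Their poses are not given: they have to be found in the camera images.
- turntable_base: Low round grey base, 150 mm across (four screw lugs reach out to 174 mm), 29 mm high, fixed to the bench. Origin on the turning axis at the bench top, z up.
- knob (a point): Grip point of the black bar knob in the middle of the aluminium disc (144 mm across, upper face 39 mm above the bench, eight shallow wells). The bar is 50 mm long (point x), 24 mm wide (point y: squeeze across y), its top 72 mm and its foot 42 mm above the bench. The point lies on the turning axis, 62 mm above the bench, and turns with the disc.
- turntable (a joint): Angle of disc and knob, rad, about the vertical; grows clockwise seen from above, stops at 0 and 2.1, starts at 0 to 0.25. The one notch is somewhere at 0.6 to 1.25. Plain turning takes under 0.1 N m; in the last 0.12 rad before the notch a spring ball pulls onward, up to 0.25 N m (torque dips), in the 0.12 rad past it holds back with up to 0.3 N m. Let go within 0.08 rad of it, it centres.
- lock_button (a joint): Depth of the lock button in m: 0 up, 0.008 fully down. Takes about 2 N to move, stays where it is left. It carries a hidden bolt: away from the notch the bolt meets solid plate after about 0.002 and the button will go no further; at the notch (within about 0.04 rad) it goes the whole 0.008.
- button_top (a point): Middle of the flat top of the steel lock button, 18 mm across, on the turning axis; 86 mm above the bench (14 mm above the bar knob's top) when up, 78 mm when down.
- ethanol_bottle: Bystander: round plastic bottle with red cap, 52 mm across, 124 mm tall, standing near the turntable. Origin under its centre.
- buffer_bottle: Bystander: round plastic bottle with blue cap, 48 mm across, 104 mm tall. Origin under its centre.
- conical_1: Bystander: capped conical tube, 22 mm thick, 117 mm long, lying. Origin at the bench under its middle.

How it is judged (in metres and radians):
On the way:
1. the knob has been turned clockwise out of its starting range (value of joint turntable above 0.4 rad), for 0.2 s.
At the end, for the whole second after the job is handed in: The lock button is down by more than 6.5 of its 8 mm (only possible with the bolt in the notch), the turntable stands still at the notch (joint between 0.5 and 1.35 rad) (value of joint lock_button above 0.0065 m and value of joint turntable between 0.5 and 1.35 rad and velocity of joint turntable between -0.05 and 0.05 rad/s); the robot touches nothing.
It fails at once if the lock button is pushed with more than 40 N (contact force between the fingers and lock_button above 40 N).
It fails at once if the knob is run on towards its end stop (beyond 1.9 rad) (value of joint turntable above 1.9 rad).
It fails at once if the knob is spun faster than 2.5 rad/s (velocity of joint turntable above 2.5 rad/s or velocity of joint turntable below -2.5 rad/s).
It fails at once if a bottle or the conical tube is moved by more than 20 mm (distance of any of ethanol_bottle, buffer_bottle, conical_1 from where it was at the start of the episode above 0.02 m).
It also fails if it takes over 54 s, if anything falls off the work surface, if the arm or the gripper's body presses on something with over 40 N, if the wrist force passes 120 N, or if a joint passes its speed limit or range.

## Robot

A 6-joint arm with a two-finger parallel gripper is mounted at the origin on the work surface; the furniture and walls round the work are solid. World frame = base frame: x ahead of the robot, y to its left, z up, the work surface at z = 0. Lengths are in mm, angles in rad, forces in N, time in s.
With the tool pointing down it reaches from about 150 to 775 mm from the base axis. Payload 6.1 kg.
Tool frame: the origin (TCP) lies between the finger pads; the fingertips stand 22 mm ahead of it and the grasp point (between the pads) lies 3 mm ahead of it; z points along the fingers, x is the direction in which the jaws open and shut, and the axes are right-handed (so a half turn about z gives the same grasp; the last joint's range is limited). The gripper opens to 85 mm and grips with 20 to 120 N. Pads are 22 mm wide; open, the fingers measure 114 mm over their backs; the gripper's body (76 mm by 85 mm) begins 54 mm behind the grasp point. The pads swing forward as they close: fully open they stand 13 mm farther back than shut.
Start: joints at [1.168, 0.126, -0.04, 1.405, 0, 1.571], TCP at [205.79, 482.969, 253.295] pointing down, gripper open.
Joint ranges: [-2.72, 2.72], [-0.95, 1.95], [-1.27, 1.35], [-1.78, 2.02], [-1.46, 1.47], [-3.14, 3.14]. Speed limits (rad/s): [2.39, 2.39, 3.01, 3.14, 3.14, 3.14].

## Interface

Orientations are given as a unit quaternion [x, y, z, w].
In Python, from station import manip, imaging, ticket gives the robot as it stands. Calls block until the motion is done:
- manip.move_ptp(position, orientation): joint-space move of the TCP to a pose.
- manip.line_to(position, rot=None, speed=150): straight line of the TCP; rot=None keeps the orientation; speed is the mean speed in mm/s.
- manip.move_joints(angles): joint-space move.
- manip.set_gripper(opening, strength=None): finger opening in mm; strength is the grip in N (None keeps the last); returns when the fingers have stopped.
- manip.hold(seconds).
- manip.solve_ik(position, orientation): joint angles nearest the present ones, or None.
- manip.get_state(): the state.
- imaging.capture(name): name is "scene" or "top" or "wrist"; returns the picture (400x640x3 uint8, red, green, blue); there is no depth.
- imaging.calibration(name): a dict with "fx", "fy", "cx", "cy" (pixels), "eye" and "rotation" of the camera in the world; the wrist camera has in their place "tool_from_camera" (4x4, takes a point from camera to tool coordinates, whose origin is the TCP and whose axes are the tool frame's). Camera axes: x right, y down, z forward; pixel columns grow to the right and rows downward; lengths in mm; the calibration is good to about 2 mm. A picture is of the moment at which its call begins: read the wrist's pose just before it. calibration takes no time and is no camera call.
A pose or a line that the arm cannot do raises manip.IKError and nothing moves.
- ticket.close_job(): hands the job in, once; it reports no verdict.
The state is a dict: "time_s": time; "q": joint angles; "qd": joint speeds; "joint_torque": joint torques, N m; "position": TCP position; "eef_rot": TCP orientation; "ft_force": force on the tool from outside, world axes, zero at the start; "wrist_torque": the same for the moment, N m; "finger_gap": finger opening in mm.
Only numpy, scipy, OpenCV 4.12 (cv2) and the standard library are available. Lean on these libraries where they do the work, as an engineer would, in place of code of your own. Each camera call takes 0.05 s, during which the arm holds its last target.

## Working session

There is one attempt and no reset: what is moved stays moved. The work goes in short steps, each a Python script; the robot and the scene stay as the last script left them, time stands still between calls to the robot, and variables do not carry over. Pictures are saved under pics/ and viewed, and the job is handed in when it is done.

```bash
mkdir -p pics; ls; python3 - <<'E'
from station import manip, imaging
import cv2
for n in ("top","scene"):
    im=imaging.capture(n); cv2.imwrite(f"pics/{n}0.png",im[:,:,::-1]); c=imaging.calibration(n); print(n,c)
s=manip.get_state(); print(s)
E
```

```text
pics
top {'fx': 389.5941003341333, 'fy': 389.5941003341333, 'cx': 321.935507989854, 'cy': 201.68701539268545, 'eye': array([412.79169691, -14.77824872, 921.01076404]), 'rotation': array([-0.70253481,  0.71024744, -0.03776759,  0.02381241])}
scene {'fx': 445.93111955295814, 'fy': 445.93111955295814, 'cx': 318.205866915705, 'cy': 198.97539720047675, 'eye': array([-261.94364947,  448.60929263,  579.32301458]), 'rotation': array([-0.43054567,  0.74703432, -0.44522604,  0.24154486])}
{'time_s': 0.1, 'q': array([ 1.16799414e+00,  1.26336208e-01, -4.04941424e-02,  1.40539964e+00,
        4.20148477e-06,  1.57077564e+00]), 'qd': array([ 2.96699147e-04, -1.10985595e-03,  3.24076489e-03,  8.96158220e-04,
       -2.16578662e-05, -1.25734299e-04]), 'joint_torque': array([-1.25437582e-03, -4.36904776e+01,  3.53603911e+01,  1.36971325e-02,
        3.46450190e-05, -5.05621998e-06]), 'position': array([205.66834346, 482.67890036, 252.60353786]), 'eef_rot': array([ 8.34259567e-01,  5.51371436e-01, -5.99190541e-04,  3.93475835e-04]), 'ft_force': array([-0.33305234, -0.14743518, -0.32661136]), 'wrist_torque': array([ 0.01984474, -0.04649795, -0.07049838]), 'finger_gap': 85.19123058593425}
```

View pics/top0.png

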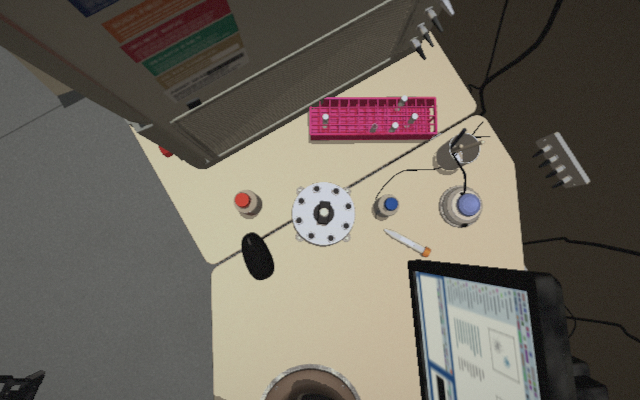

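View pics/scene0.png

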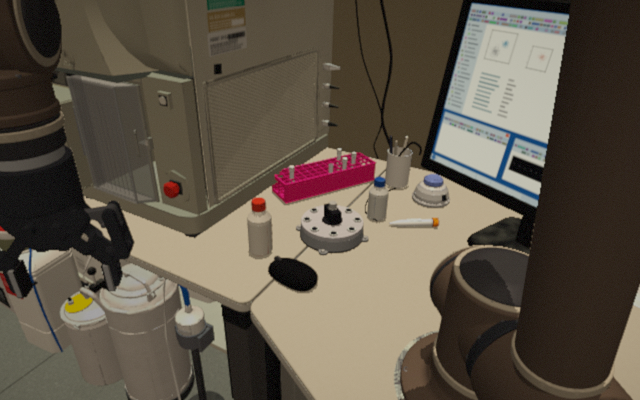

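The top view shows the turntable at about (323,213), the red-capped bottle at about (242,202), the blue-capped bottle at about (388,206) and the tube near (408,242). I'll enlarge the knob.

```bash
cat > h.py <<'E'
import numpy as np, cv2
from scipy.spatial.transform import Rotation as R
from station import manip, imaging, ticket
def pix2w(n,u,v,z):
    c=imaging.calibration(n); r=R.from_quat(c['rotation']) if np.shape(c['rotation'])==(4,) else R.from_matrix(c['rotation'])
    d=r.apply([(u-c['cx'])/c['fx'],(v-c['cy'])/c['fy'],1]); e=np.array(c['eye'])
    return e+d*(z-e[2])/d[2]
def rot(th): # tool down, tool x axis at world angle th
    x=np.array([np.cos(th),np.sin(th),0]); z=np.array([0,0,-1.]); y=np.cross(z,x)
    return R.from_matrix(np.c_[x,y,z]).as_quat()
E
python3 - <<'E'
from h import *
im=cv2.imread('pics/top0.png'); c=im[168:258,278:398]
cv2.imwrite('pics/crop0.png',cv2.resize(c,None,fx=6.6,fy=6.6,interpolation=cv2.INTER_CUBIC))
for n,u,v,z in (('disc',323.5,213.5,39),('btn',324,212.5,86),('red',242,201,124),('blue',391,205,104),('t1',388,231,11),('t2',428,253,11)): print(n,pix2w('top',u,v,z))
print(pix2w('scene',332,208,86))
E
```

```text
disc [462.81981841 -35.88915998  39.        ]
btn [462.29171593 -35.86389713  86.        ]
red [485.38157179 132.63015475 124.        ]
blue [ 475.57750361 -177.08196738  104.        ]
t1 [ 421.85084253 -186.85805908   11.        ]
t2 [ 369.65365522 -279.03652521   11.        ]
[442.78333049 -20.44193076  86.        ]
```

View pics/crop0.png

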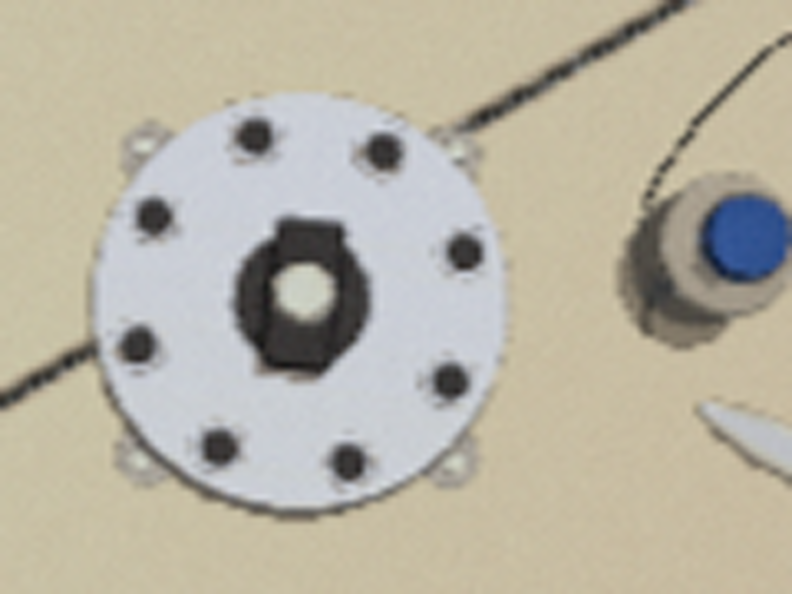

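```bash
python3 - <<'E'
from h import *
o=np.array([278,168]);p=lambda a:pix2w('top',*(np.array(a)/6.6+o),72)
a=p((293,369));b=p((311,221));d=b-a;print(a,b,np.arctan2(d[1],d[0]))
th=np.arctan2(d[1],d[0])+np.pi/2
manip.move_ptp([440,-36,230],rot(th))
s=manip.get_state();print(s['time_s'],s['q'],s['position'],s['eef_rot'],th)
im=imaging.capture('wrist');cv2.imwrite('pics/w1.png',im[:,:,::-1]);print(imaging.calibration('wrist'))
E
```

```text
[438.28708519 -32.41606633  72.        ] [487.23264174 -38.96660489  72.        ] -0.1330425974375295
2.15 [-8.05370672e-02 -3.06414201e-02 -2.55455853e-01  1.34592044e+00
  1.68561240e-04  5.16880219e-02] [440.13818099 -35.47802615 230.01657917] [ 7.52276585e-01  6.58847427e-01  8.18614014e-05 -3.66901763e-05] 1.437753729357367
{'fx': 337.49064672633097, 'fy': 337.49064672633097, 'cx': 324.97273532352403, 'cy': 203.08096246359082, 'tool_from_camera': array([[ 9.99999664e-01, -7.87315208e-04,  2.30154834e-04,
        -2.89428690e-01],
       [ 6.78098518e-04,  9.51349550e-01,  3.08112923e-01,
        -7.98146727e+01],
       [-4.61539688e-04, -3.08112664e-01,  9.51349764e-01,
        -1.21384139e+02],
       [ 0.00000000e+00,  0.00000000e+00,  0.00000000e+00,
         1.00000000e+00]])}
```

View pics/w1.png

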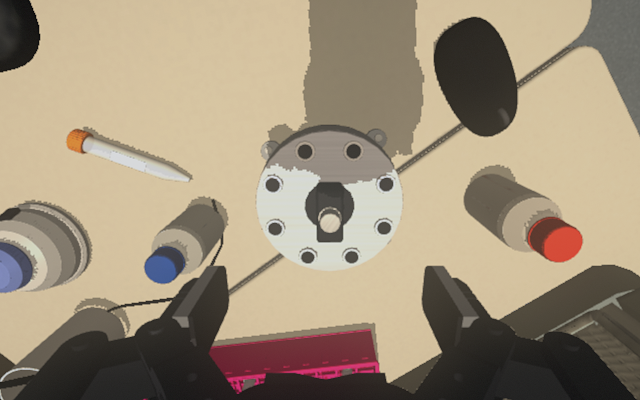

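```bash
python3 - <<'E'
from h import *
im=cv2.imread('pics/w1.png')[120:280,250:410];cv2.imwrite('pics/w1c.png',cv2.resize(im,None,fx=3.7,fy=3.7,interpolation=cv2.INTER_CUBIC))
E
cat >> h.py <<'E'
def wpix(s,u,v,z):
    c=imaging.calibration('wrist');T=c['tool_from_camera'];r=R.from_quat(s['eef_rot'])
    e=s['position']+r.apply(T[:3,3]);d=r.apply(T[:3,:3]@[(u-c['cx'])/c['fx'],(v-c['cy'])/c['fy'],1])
    return e+d*(z-e[2])/d[2]
E
```

```text
(no output)
```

View pics/w1c.png

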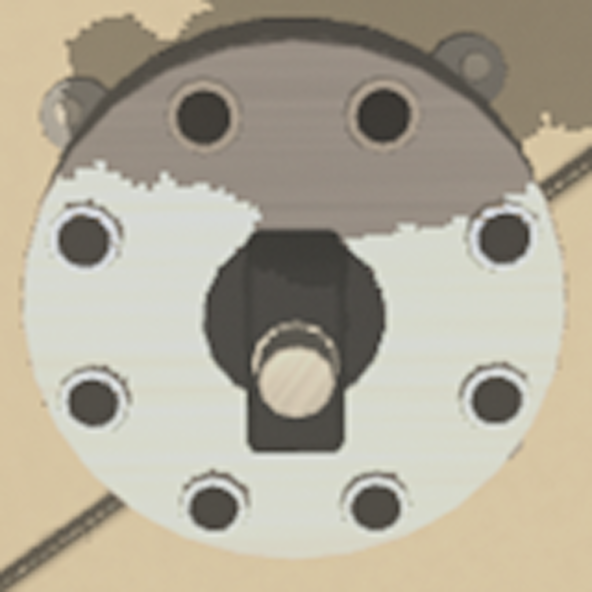

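```bash
python3 - <<'E'
from h import *
s=manip.get_state()
print(wpix(s,330.3,223.2,86))
a=wpix(s,329.7,120+40/3.7,39);b=wpix(s,329.7,120+557/3.7,39);print(a,b,(a+b)/2,np.linalg.norm(a-b))
l=[(85,239),(93,402),(214,503),(376,503),(495,399),(502,236),(383,116),(204,116)]
w=np.array([wpix(s,250+x/3.7,120+y/3.7,39) for x,y in l]);print(w.mean(0))
E
```

```text
[464.46861665 -34.30529178  86.        ]
[393.35390619 -24.97861586  39.        ] [535.07097472 -43.26396369  39.        ] [464.21244046 -34.12128978  39.        ] 142.89185231062092
[465.333634   -34.50421913  39.        ]
```

```bash
python3 - <<'E'
from h import *
th=1.43775;C=[464,-34.8]
manip.set_gripper(55,60)
manip.move_ptp([*C,130],rot(th))
manip.line_to([*C,66],speed=60)
s=manip.get_state();print(s['time_s'],s['q'],s['position'],s['ft_force'],s['wrist_torque'])
manip.set_gripper(10,60)
s=manip.get_state();print(s['time_s'],s['q'],s['position'],s['ft_force'],s['wrist_torque'],s['finger_gap'])
im=imaging.capture('wrist');cv2.imwrite('pics/w2.png',im[:,:,::-1])
E
```

```text
4.3167 [-7.48911666e-02  8.64713431e-02 -5.03300506e-01  9.80311829e-01
 -6.02337940e-06  5.81476196e-02] [464.32479581 -34.84063569  66.39642639] [-0.67932923 -0.01865408  0.91798676] [-0.00047009 -0.00316407  0.0091384 ]
4.7 [-7.47902084e-02  8.62164869e-02 -5.03330617e-01  9.80467757e-01
  3.04733563e-04  5.81744580e-02] [464.27053596 -34.70419876  66.50240974] [-0.83363367  0.17843322  5.61208369] [ 0.19783302  0.21920273 -0.04968013] 22.905738593167285
```

View pics/w2.png

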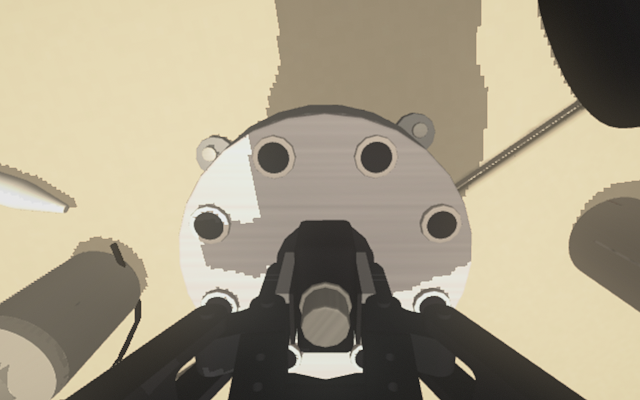

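```bash
cat >> h.py <<'E'
def turn(to,step,q0,log='log.txt'):
    """turn in small q6 steps to q0+to ; logs"""
    pass
E
python3 - <<'E'
from h import *
q=np.array(manip.get_state()['q']);np.save('q0.npy',q)
for i in range(1,6):
    t=q.copy();t[5]+=0.04*i;manip.move_joints(t);s=manip.get_state()
    print(round(s['time_s'],2),round(s['q'][5]-q[5],4),s['wrist_torque'].round(3),s['ft_force'].round(1),s['joint_torque'][5].round(3),round(s['finger_gap'],1))
E
```

```text
5.0 0.0391 [ 0.14   0.199 -0.007] [0.2 1.2 2. ] 0.065 22.9
5.25 0.0785 [ 0.192  0.127 -0.022] [-1.1  1.4  2.5] 0.07 22.9
5.5 0.1183 [ 0.261  0.164 -0.003] [-1.2  1.1  2. ] 0.083 22.8
5.75 0.1582 [ 0.267  0.147 -0.073] [-0.6  2.   2.1] 0.049 23.2
6.0 0.1981 [0.404 0.084 0.004] [-1.   2.1  2.3] 0.075 22.7
```

```bash
python3 - <<'E'
from h import *
q=np.load('q0.npy');a=0.2;dip=False
while a<1.4:
    a+=0.02;t=q.copy();t[5]+=a;manip.move_joints(t)
    L=[]
    for _ in range(3):
        manip.hold(0.02);s=manip.get_state();L.append([s['joint_torque'][5],s['wrist_torque'][2]])
    m=np.mean(L,0)
    print(round(s['time_s'],2),round(a,3),round(s['q'][5]-q[5],4),m.round(3),s['ft_force'].round(1),round(s['finger_gap'],1))
    if m[0]<-0.05: dip=True
    if dip and m[0]>0.07: break
    if s['time_s']>36: break
E
```

```text
6.3 0.22 0.219 [ 0.017 -0.009] [-0.8  3.4  1.5] 23.3
6.6 0.24 0.2395 [ 0.004 -0.02 ] [-0.5  3.4  2. ] 23.1
6.9 0.26 0.2596 [-0.022 -0.038] [-0.6  4.3  1.7] 23.0
7.2 0.28 0.2796 [ 0.013 -0.006] [0.2 5.  1.5] 23.0
7.5 0.3 0.2996 [-0.022 -0.032] [-0.7  5.   1.8] 23.3
7.8 0.32 0.3195 [0.007 0.013] [-0.6  5.   2. ] 23.2
8.1 0.34 0.3396 [-0.029 -0.05 ] [0.3 5.4 1.7] 23.1
8.4 0.36 0.3595 [ 0.009 -0.029] [-0.7  5.2  1.2] 22.9
8.7 0.38 0.3796 [-0.029 -0.029] [-1.3  5.5  1.6] 22.7
9.0 0.4 0.3996 [0.01  0.038] [-0.3  5.2  2.9] 23.0
9.3 0.42 0.4196 [-0.028 -0.037] [-0.5  5.2  0.8] 23.2
9.6 0.44 0.4396 [ 0.008 -0.014] [-0.4  5.1  0.6] 23.0
9.9 0.46 0.4596 [-0.021 -0.039] [-1.1  4.8  1. ] 23.1
10.2 0.48 0.4795 [0.015 0.021] [0.7 5.7 2. ] 23.6
10.5 0.5 0.4996 [-0.017 -0.014] [0.5 5.4 1.1] 23.0
10.8 0.52 0.5196 [-0.047 -0.052] [-0.6  5.6  2.2] 23.0
11.1 0.54 0.5396 [-0.012 -0.021] [-0.4  6.   1.8] 23.0
11.4 0.56 0.5597 [-0.052 -0.062] [1.1 6.4 1.8] 23.1
11.7 0.58 0.5797 [-0.04 -0.05] [-0.   6.3  1.1] 23.0
12.0 0.6 0.5997 [-0.077 -0.073] [0.2 6.5 1.6] 23.1
12.3 0.62 0.6197 [-0.112 -0.143] [-0.5  6.2  0.7] 22.8
12.6 0.64 0.6399 [-0.158 -0.184] [0.9 5.9 2.1] 22.8
12.9 0.66 0.6601 [-0.236 -0.227] [0.4 5.9 1.9] 23.2
13.2 0.68 0.6802 [-0.303 -0.317] [1.3 6.4 1.5] 23.0
13.5 0.7 0.7 [-0.22  -0.215] [0.2 5.6 0.9] 23.3
13.8 0.72 0.7197 [-0.038 -0.044] [1.1 6.9 1.1] 23.0
14.1 0.74 0.7392 [0.172 0.187] [0.1 5.5 1.2] 23.0
```

```bash
python3 - <<'E'
from h import *
q=np.load('q0.npy');t=q.copy();t[5]+=0.724;manip.move_joints(t)
manip.hold(0.2);s=manip.get_state();print(s['joint_torque'][5],s['position'])
manip.set_gripper(55); manip.hold(0.3)
p=s['position'].copy()
manip.line_to([464,-34.8,140],speed=80)
im=imaging.capture('wrist');cv2.imwrite('pics/w3.png',im[:,:,::-1])
manip.set_gripper(0,40)
s=manip.get_state();print(s['time_s'],s['position'],s['ft_force'],s['finger_gap'],s['wrist_torque'])
im=imaging.capture('top');cv2.imwrite('pics/t3.png',im[168:258,278:398,::-1].repeat(6,0).repeat(6,1))
E
```

```text
0.06787028862163424 [464.43131761 -34.38189822  66.51489306]
16.9417 [464.02686415 -34.78450317 140.0208326 ] [ 0.88340938  0.30366265 -0.37900012] 0.13294394210487837 [-0.02915448 -0.01712351 -0.07686533]
```

View pics/w3.png

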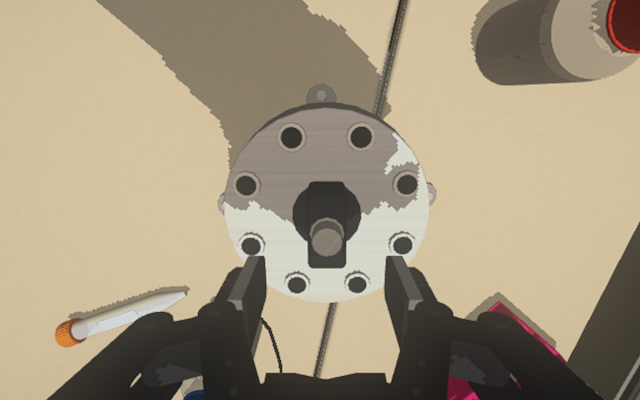

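The knob turned with the gripper and stays aligned with it; the button, at about (327,237), lies midway between the fingers. Next I press gently in small steps.

```bash
python3 - <<'E'
from h import *
manip.line_to([464,-34.6,114],speed=60); f0=manip.get_state()['ft_force'][2]
z=114
while z>98:
    z-=0.7; manip.line_to([464,-34.6,z],speed=10); manip.hold(0.05)
    s=manip.get_state();f=s['ft_force'][2]-f0
    print(round(s['time_s'],2),round(z,1),s['position'][2].round(2),round(f,2),s['ft_force'].round(1))
    if f>9 or s['time_s']>40: break
E
```

```text
17.88 113.3 113.55 -0.31 [0.6 0.5 0.3]
18.18 112.6 112.63 -0.58 [ 0.2  0.1 -0. ]
18.48 111.9 111.86 -0.15 [-0.5  0.2  0.4]
18.77 111.2 111.18 -1.03 [ 0.2 -0.5 -0.5]
19.07 110.5 110.47 -0.96 [-0.1  0.  -0.4]
19.38 109.8 109.75 -1.38 [-0.1  0.1 -0.8]
19.68 109.1 109.07 -1.09 [-1.  -0.9 -0.5]
19.98 108.4 108.4 -0.92 [ 0.7 -0.7 -0.4]
20.27 107.7 107.71 -0.82 [ 1.1 -0.2 -0.3]
20.57 107.0 107.03 0.66 [-0.3  0.4  1.2]
20.88 106.3 106.29 0.5 [-0.3  0.1  1.1]
21.18 105.6 105.52 0.47 [-0.1  0.2  1. ]
21.48 104.9 104.83 -0.24 [ 0.6 -1.2  0.3]
21.77 104.2 104.14 -0.44 [ 0.4 -0.8  0.1]
22.07 103.5 103.42 -0.5 [-0.7 -0.3  0.1]
22.38 102.8 102.71 0.04 [ 0.1 -1.   0.6]
22.68 102.1 102.03 0.18 [ 0.  -0.1  0.7]
22.98 101.4 101.37 -0.29 [0.5 0.5 0.3]
23.27 100.7 100.64 -0.63 [ 0.2 -0.7 -0.1]
23.57 100.0 100.06 1.48 [-0.4  0.7  2. ]
23.88 99.3 99.99 6.62 [-3.7  1.   7.2]
24.18 98.6 99.9 12.7 [-4.4 -0.  13.3]
```

Contact began near z=107.7 and the hard stop came at about 100, so the button travelled roughly its full 8 mm at low force. I'll lift and check.

```bash
python3 - <<'E'
from h import *
manip.line_to([464,-34.6,140],speed=60)
im=imaging.capture('wrist');cv2.imwrite('pics/w4.png',im[:,:,::-1])
manip.line_to([464,-34.6,230],speed=120)
im=imaging.capture('scene')[180:280,260:420,::-1];cv2.imwrite('pics/s4.png',cv2.resize(im,None,fx=5,fy=5,interpolation=cv2.INTER_CUBIC))
s=manip.get_state();print(s['time_s'],s['ft_force'])
E
```

```text
26.0167 [-0.3095014   0.0828673   0.48217799]
```

View pics/w4.png

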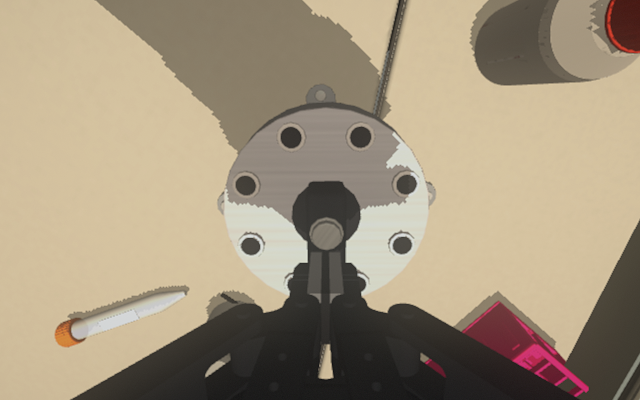

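View pics/s4.png

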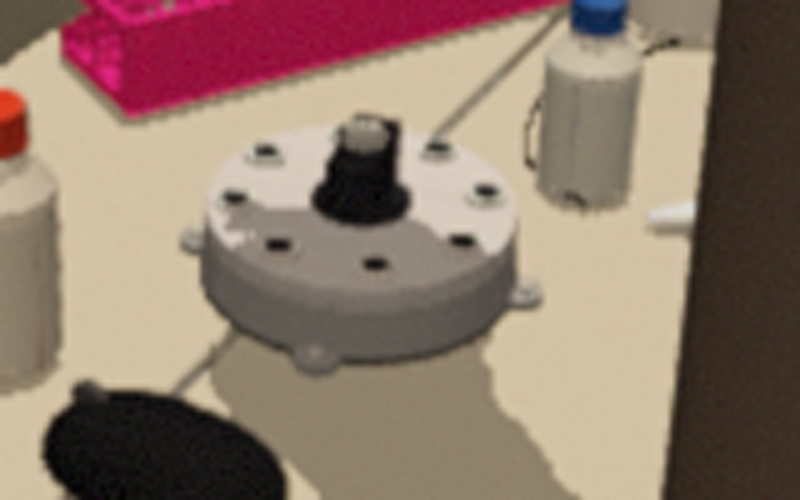

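The button top moved from about (327,237) to (326,234) in the wrist view and sits low on the knob in the scene view. The bottles and tube look undisturbed, and the arm is clear.

```bash
python3 - <<'E'
from h import *
manip.hold(0.2); print(manip.get_state()['ft_force']); ticket.close_job()
E
```

```text
[0.75982843 0.01991883 0.41214834]
the job is handed in; nothing more can be done
```

The turntable looks locked at its notch and I handed the job in at about 26 s of the 54 s allowed; no verdict was reported.

- **Turning:** I turned the knob clockwise by about 0.72 rad in small steps. The torque dipped to -0.30 N m, then rose to +0.17 N m just past the notch. I stepped back to the crossing and let go so the knob could centre.
- **Pressing:** The button met the closed fingers at about TCP z = 107.7 mm and hit a solid stop at 100 mm. That is roughly its full 8 mm of travel. The peak force was about 13 N, after the stop, so well under the 40 N limit.
- **Last checks:** The pictures showed the button low, the knob still at the notch and the bottles and tube where they stood. The arm was about 9 cm or more clear of the button, with the wrist force near zero.

No check failed. The two camera estimates of the turning axis differed by about 2 mm, which is within the calibration tolerance.

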